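Work a stuck decanter stopper loose and hang it in the drying rail

TASK

The red stopper is stuck tight in the neck of the blue decanter that leans in its wooden stand: twist it to and fro while pulling gently along the neck until it comes free, without dragging the decanter up out of its stand. Then turn the stopper upright, enter its flange into the aluminium drying rail at the open end, under the lips, slide it all the way to the closed end and leave it hanging there. Leave the jar, the pitcher and the pepper grinder where they stand.

Things in the scene. Friction and masses are not known exactly. Their poses are not given: they have to be found in the camera images.
- stopper: Stopper, 104 mm long, about 80 g; origin at the centre of its flange's underside, z along its axis to the handle. Cork plug 36 mm across, z -28 to 0 mm; red flange 60 mm across, z 0 to 6; round stem 16 mm across, z 6 to 28; red paddle handle z 28 to 76, 46 mm wide along x, 18 mm thick along y. Starts fully in the decanter, flange on its rim.
- stopper_grip (a point): Middle of the paddle handle, on the stopper's axis, 52 mm above its origin; axes as the stopper's. Grip across the 18 mm, along y, with 40 to 60 N.
- stopper_plug (a point): Foot of the plug, on the axis, 28 mm below the origin. Four sprung rubber pads in the neck hold the plug by friction: pulled straight it needs 19 to 29 N. While it is turned (0.3 to 0.6 N m) a pull under 12 N draws it out, if it rises much slower than its surface slides round: for instance 4 mm in each turn of 0.8 rad taking 1 s. Free after about 24 mm of travel along the axis.
- stopper_mark (a point): Point on the rim of the flange, 30 mm from the axis along the stopper's +x and 3 mm above its origin, beside a small white dot; shows how far the stopper has been turned.
- stand: Wooden stand fixed to the worktop, base 150 x 124 x 14 mm. Origin at the centre of its underside, z up. The decanter leans in it by 30 degrees, mouth toward the stand's -x, which faces the robot.
- decanter_mouth (a point): Centre of the decanter's rim, 154 mm above the worktop. Blue ceramic decanter, 125 mm long, neck 57 mm across, square foot 90 mm wide. z points out of the mouth along the neck, 30 degrees from vertical toward the stand's -x; y is the stand's y. At the start it coincides with the stopper's origin, axes parallel.
- decanter (a joint): How far the decanter has been dragged up along its axis out of the stand, m: 0 seated, 0.03 at most. The square foot keeps it from turning; only its weight and a spring clip hold it down: it starts to rise at a pull of about 13 N and sinks back when the pull is eased.
- rail: Drying rail fixed to the worktop: aluminium T-track along its x, 120 mm long, 84 wide, 79 high, on a wooden base 8 mm thick; origin at the centre of its underside, z up. Open at -x (toward the robot); at +x an end wall, inner face at x = 54 mm. The flange rides on two ledges, top z = 61 mm, 48 mm apart for the plug; side walls 70 mm apart inside.
- rail_mouth (a point): Middle of the rail's open end at ledge height: x = -60 mm, z = 61 mm of the rail; axes as the rail's. Two lips over the ledges, z 73 to 79 mm, leave a gap of 32 mm for the stem, so the flange can enter only here.
- rail_home (a point): Where the stopper's origin lies when the flange touches the end wall and rests on the ledges: x = +24 mm, z = 61 mm of the rail; axes as the rail's.
- honey_jar: Round glass jar with a grey lid, 60 mm across, 90 mm high, a bystander. Origin at the centre of its underside.
- pepper_grinder: Slim black pepper grinder, 35 mm across, 106 mm high, at the front left, a bystander. Origin at the centre of its underside.
- milk_pitcher: Steel pitcher with handle, 70 x 96 x 105 mm, behind the work on a thin mat, a bystander. Origin at the centre of its underside.

How it is judged:
On the way, in this order (a step that is already met when the one before it is completed fails the run):
1. the stopper has been turned at least 10 degrees one way while still in the neck (z of stopper in the frame of decanter_mouth below 0.022 m and (y of stopper_mark in the frame of decanter_mouth above 0.0052 m or y of stopper_mark in the frame of decanter_mouth below -0.0052 m)).
2. it has been turned back to where it began (within 6 degrees) while still in the neck (z of stopper in the frame of decanter_mouth below 0.022 m and y of stopper_mark in the frame of decanter_mouth between -0.0031 and 0.0031 m).
3. the stopper is out of the decanter, at least 35 mm along or away from the mouth (distance between stopper and decanter_mouth above 0.035 m), for 0.1 s.
4. the flange has entered the rail at its open end, upright, between ledges and lips (y of stopper in the frame of rail_home between -0.007 and 0.007 m and z of stopper in the frame of rail_home between -0.004 and 0.009 m and angle between stopper's own z axis and vertical below 0.15 rad and x of stopper in the frame of rail_home between -0.08 and -0.015 m), for 0.05 s.
At the end, for the whole second after the job is handed in: The stopper hangs upright (within 6 degrees) and at rest in the rail, flange on the ledges (within 4 mm), at the closed end (within 8 mm), and the decanter is seated in its stand (within 4 mm) (y of stopper in the frame of rail_home between -0.007 and 0.007 m and z of stopper in the frame of rail_home between -0.004 and 0.004 m and x of stopper in the frame of rail_home between -0.008 and 0.004 m and angle between stopper's own z axis and vertical below 0.1 rad and linear speed of stopper below 0.02 m/s and value of joint decanter below 0.004 m); the robot touches nothing.
It fails at once if the decanter is dragged more than 12 mm up out of its stand (value of joint decanter above 0.012 m).
It fails at once if the honey jar, pepper grinder or pitcher is moved more than 20 mm (distance of any of honey_jar, pepper_grinder, milk_pitcher from where it was at the start of the episode above 0.02 m).
It also fails if it takes over 64 s, if anything falls off the work surface, if the arm or the gripper's body presses on something with over 40 N, if the wrist force passes 120 N, or if a joint passes its speed limit or range.

ROBOT

A 6-joint arm with a two-finger parallel gripper is mounted at the origin on a cart in front of the work surface, level with it; the furniture and walls round the work are solid. World frame = base frame: x ahead of the robot, y to its left, z up, the work surface at z = 0. Lengths are in m, angles in rad, forces in N, time in s.
With the tool pointing down it reaches from about 0.275 to 0.85 m from the base axis. Payload 5.2 kg.
Tool frame: the origin (TCP) lies midway between the tips of the shut fingers; the grasp point (between the pads) lies 19 mm behind it; z points along the fingers, y is the line along which they close (so a half turn about z gives the same grasp; the last joint's range is limited). The gripper opens to 85 mm and grips with 20 to 120 N. Pads are 22 mm wide; open, the fingers measure 114 mm over their backs; the gripper's body (76 mm by 85 mm) begins 54 mm behind the grasp point. The pads swing forward as they close: fully open they stand 13 mm farther back than shut.
Start: joints at [0.913, 0.259, 1.535, -0, 1.348, -0.203], TCP at [0.242, 0.494, 0.2] pointing down, gripper open.
Joint ranges: [-3.14, 3.14], [-0.91, 2.08], [0.19, 2.58], [-1.22, 4.36], [0.22, 2.71], [-3.12, 3.12]. Speed limits (rad/s): [2.57, 2.57, 3.14, 3.14, 3.14, 3.14].

INTERFACE

Orientations are given as a unit quaternion [w, x, y, z].
In Python, from plant import bot gives the robot as it stands.
- The arm moves only by the tool apply_moves, never from a script. Its argument "deltas" is a list of rows, each a list of 3 entries, a list of its own where there are three numbers: the shift along the world's x, y, z in cm, then the turn, a rotation vector about the world's x, y, z in degrees, then the closure, from 0 (fully open) to 1 (shut). In form: [[[x, y, z], [ax, ay, az], jaw], ...]. A call has exactly 8 rows; each row is the pose to reach, as a shift and turn from the pose commanded when the call began; what a row does not reach only later rows make up. A row lasts 1/12 s, in which the tool goes at most 41.7 mm and 7.16 degrees, less where a joint would pass 70% of its speed; a pose out of reach is approached as far as the arm can. A call with a gripper value outside its range is refused whole. The fingers move at their own pace and stop on an object; the grip force is fixed at half the most. Time passes only in rows, so rows that repeat a pose let the fingers close, or fill a call up. It gives the time, the measured TCP pose, the force, the opening and the grip force at its end, in the units of the state.
- bot.observe(): the state, without advancing time (a new reading comes with each control period).
- bot.camera(name): name is "scene" or "top"; returns the picture (384x512x3 uint8, red, green, blue); there is no depth.
- bot.camera_model(name): a dict with "K" (3x3 intrinsics, pixels), "dist_coeffs" ([k1, k2, p1, p2, k3] as OpenCV has them; the pictures are not rectified), "position" and "rotation" of the camera in the world. Camera axes: x right, y down, z forward; pixel columns grow to the right and rows downward; lengths in m; the calibration is good to about 2 mm. A picture is of the moment at which its call begins. camera_model takes no time and is no camera call.
- bot.job_done(): hands the job in; it is judged then, once.
Trained networks look in the newest picture that a camera, given by its name, has taken for a name from the list of things; names that differ only in an ending like _2 or _b are one class to them, and where a whole thing is asked for, a point or a joint stands for the part that bears it (a point fixed in the world has none). Each returns a list of dicts, best first, with "conf" (0 to 1); they miss things now and then, are a little off and sometimes report something else, mostly with a low value. They report only what shows in the picture. A call takes as long as a camera call.
- bot.recognise(camera, query): "uv" ([column, row] in pixels, amid what is visible of it).
The state is a dict: "t": time; "joint_pos": joint angles; "qd": joint speeds; "tau": joint torques, N m; "tcp_pos": TCP position; "orientation": TCP orientation; "wrist_force": force on the tool from outside, world axes, zero at the start; "wrist_torque": the same for the moment, N m; "gripper_width": opening from 0.0 (shut) to 1.0 (fully open); "finger_force": force on a finger pad.
Only numpy, scipy, OpenCV 4.12 (cv2) and the standard library are available. Lean on these libraries where they do the work, as an engineer would, in place of code of your own. Each camera call takes 0.05 s, during which the arm holds its last target. There are 200 camera calls.

## Working session

There is one attempt and no reset: what is moved stays moved. The work goes in short steps, Python scripts to look and compute and a tool call to move; the robot and the scene stay as the last step left them, time stands still between calls to the robot, and variables do not carry over. Pictures are saved under pics/ and viewed, at most 10 in all, crops included, and the job is handed in when it is done.

Besides the shell and the picture viewer there is one more tool, called after "Request:" as name([rows], argument=value, ...), one row to a line, values as JSON. apply_moves: Moves the arm, as the interface text tells. Its arguments: {"type":"object","properties":{"deltas":{"type":"array"}},"required":["deltas"]}

```bash
ls; mkdir -p pics; python3 - <<'E'
from plant import bot
import cv2,numpy as np
for c in("scene","top"):
    im=bot.camera(c);cv2.imwrite(f"pics/{c}0.png",cv2.cvtColor(im,cv2.COLOR_RGB2BGR))
    m=bot.camera_model(c);print(c,{k:np.round(v,4).tolist() for k,v in m.items()})
    for q in["stopper","stopper_mark","stopper_grip","stand","decanter_mouth","rail","rail_mouth","rail_home","honey_jar","pepper_grinder","milk_pitcher"]:
        try:
            print(q,[(np.round(d["uv"],1).tolist(),round(d["conf"],2)) for d in bot.recognise(c,q)[:2]])
        except Exception as e: print(q,e)
print(bot.observe())
E
```

```text
pics
scene {'K': [[401.1342, 0.0, 254.8645], [0.0, 401.1342, 193.3996], [0.0, 0.0, 1.0]], 'dist_coeffs': [0.0157, 0.0, 0.0, 0.0, 0.0], 'position': [0.5444, 0.6987, 0.9101], 'rotation': [0.0056, 0.0018, 0.9708, -0.24]}
stopper [([267.3, 204.5], 0.81), ([245.0, 233.9], 0.32)]
stopper_mark [([267.7, 204.4], 0.88)]
stopper_grip [([267.9, 203.0], 0.63)]
stand [([243.3, 236.1], 0.68)]
decanter_mouth [([238.7, 224.9], 0.7)]
rail [([240.2, 158.6], 0.66)]
rail_mouth [([237.3, 154.5], 0.95), ([268.8, 203.4], 0.17)]
rail_home [([238.5, 156.9], 0.68)]
honey_jar [([328.5, 195.4], 0.61)]
pepper_grinder [([323.4, 292.7], 0.68), ([269.5, 202.7], 0.6)]
milk_pitcher [([178.3, 205.5], 0.69)]
top {'K': [[385.4134, 0.0, 259.2892], [0.0, 385.4134, 183.2061], [0.0, 0.0, 1.0]], 'dist_coeffs': [-0.0779, 0.0, 0.0, 0.0, 0.0], 'position': [0.3909, 0.3033, 0.9902], 'rotation': [0.0741, -0.686, 0.7199, -0.0749]}
stopper [([243.8, 205.2], 0.81)]
stopper_mark [([240.3, 198.3], 0.85)]
stopper_grip [([243.3, 200.4], 0.83), ([286.4, 271.0], 0.24)]
stand [([249.6, 185.4], 0.78), ([244.0, 203.6], 0.68)]
decanter_mouth [
[... 259 characters left out ...]
: array([ 9.13200467e-01,  2.58622187e-01,  1.53499409e+00, -4.23634482e-06,
        1.34802009e+00, -2.02799423e-01]), 'qd': array([ 4.43617752e-04, -4.83792484e-05,  2.43466092e-04, -1.39855173e-03,
        7.86803753e-04,  4.54442494e-04]), 'tau': array([ 1.16366442e-03, -4.45940959e+01, -2.90893382e+01, -1.38184773e-04,
        7.71309387e-04,  3.82203700e-05]), 'tcp_pos': array([0.24158323, 0.49410178, 0.20000016]), 'orientation': array([-7.23779903e-06,  2.25443031e-01,  9.74256352e-01, -2.07268273e-05]), 'wrist_force': array([-0.24214577,  0.15992631,  0.51379194]), 'wrist_torque': array([ 0.02045617, -0.00267965,  0.01193851]), 'finger_force': 0.0, 'gripper_width': 0.996951723004397}
```

```bash
python3 - <<'E'
import cv2
a=cv2.imread("pics/scene0.png")[110:310,150:360];b=cv2.imread("pics/top0.png")[90:290,160:370]
cv2.imwrite("pics/s1.png",cv2.resize(a,(630,600),interpolation=3));cv2.imwrite("pics/t1.png",cv2.resize(b,(630,600),interpolation=3))
E
```

```text
(no output)
```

View pics/s1.png

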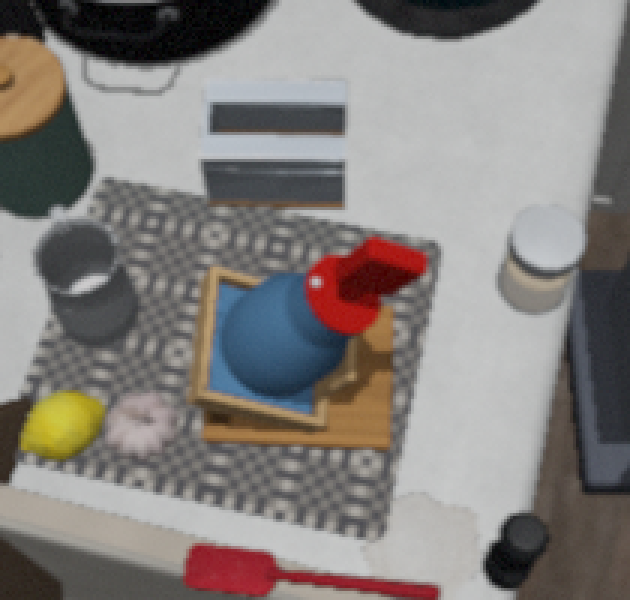

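View pics/t1.png

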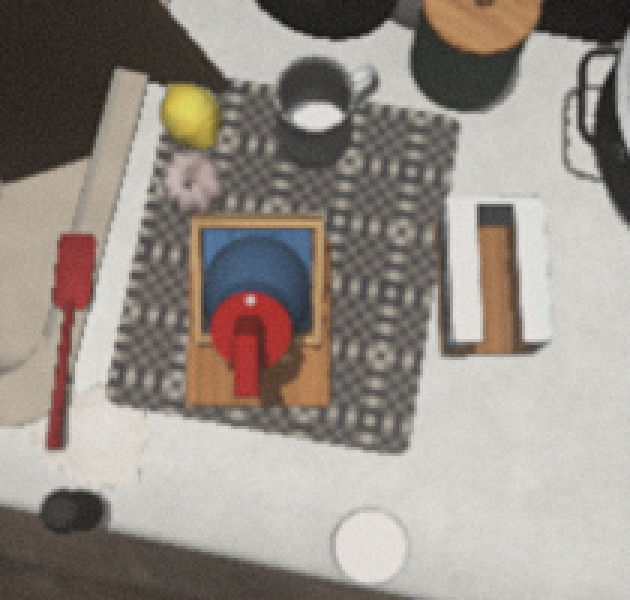

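```bash
cat > h.py <<'E'
import numpy as np,cv2
from scipy.spatial.transform import Rotation as R
from scipy.optimize import least_squares
from plant import bot
off={"scene":(150,110),"top":(160,90)}
def quat(q): return R.from_quat([q[1],q[2],q[3],q[0]])
M={c:bot.camera_model(c) for c in off}
def proj(c,P):
    m=M[c];r=np.array(m["rotation"]);Rw=(quat(r) if r.size==4 else R.from_matrix(r)).inv().as_matrix()
    return cv2.projectPoints(np.atleast_2d(P).astype(float),cv2.Rodrigues(Rw)[0],-Rw@np.array(m["position"]),np.array(m["K"]),np.array(m["dist_coeffs"]))[0][:,0]
def crop(c,uv): return (np.atleast_2d(uv)+.5-off[c])*3-.5
def place(p,P): # p=x,y,yaw
    return R.from_euler("z",p[2]).apply(np.atleast_2d(P))+[p[0],p[1],0]
Ry=R.from_euler("y",-30,degrees=True)
def stop(mx,P): return Ry.apply(np.atleast_2d(P))+[mx,0,.154] # stopper -> stand frame
E
cat > fit.py <<'E'
from h import *
S=[("top",(187,404),(-75,62,14)),("top",(330,404),(-75,-62,14)),("scene",(388,447),(-75,62,14)),("scene",(393,310),(-75,-62,14)),("scene",(203,440),(75,62,14))]
T=[("top",(250,299),(30,0,4)),("scene",(316,282),(30,0,4)),("top",(235,397),(-23,9,76)),("top",(258,397),(-23,-9,76))]
L=[("top",(443,345),(-60,42,79)),("top",(550,343),(-60,-42,79)),("top",(447,197),(60,42,79)),("top",(545,198),(60,-42,79)),
("scene",(347,78),(-60,-42,79)),("scene",(347,160),(-60,42,79)),("scene",(201,160),(60,42,79)),("scene",(207,80),(60,-42,79))]
mm=lambda a:np.array(a)/1e3
def fs(p): return np.concatenate([(crop(c,proj(c,place(p,mm(P))))[0]-uv) for c,uv,P in S]+[(crop(c,proj(c,place(p,stop(p[3],mm(P)))))[0]-uv) for c,uv,P in T])
def fr(p): return np.concatenate([(crop(c,proj(c,place(p,mm(P))))[0]-uv) for c,uv,P in L])
a=least_squares(fs,[.45,.3,0,-.02],loss="soft_l1",f_scale=3);b=least_squares(fr,[.45,.1,0],loss="soft_l1",f_scale=3)
for r in(a,b): print(np.round(r.x,4).tolist());print(np.round(r.fun.reshape(-1,2),1).tolist())
np.save("stand.npy",a.x);np.save("rail.npy",b.x)
from itertools import product
def box(x0,x1,y0,y1,z0,z1): return mm([(x,y,z) for x,y,z in product((x0,x1),(y0,y1),(z0,z1))])
E4=[(i,j) for i in range(8) for j in range(i) if bin(i^j).count("1")==1]
for c in off:
    im=cv2.imread(f"pics/{c[0]}1.png");th=np.linspace(0,2*np.pi,60)
    for P in [place(a.x,box(-75,75,-62,62,0,14)),place(a.x,stop(a.x[3],box(-23,23,-9,9,28,76))),place(b.x,box(-60,60,-42,42,0,79)),place(b.x,box(-60,54,-16,16,79,79))]:
        u=crop(c,proj(c,P)).round().astype(int)
        for i,j in E4: cv2.line(im,tuple(map(int,u[i])),tuple(map(int,u[j])),(0,255,0),1)
    for z in(0,6):
        u=crop(c,proj(c,place(a.x,stop(a.x[3],np.c_[.03*np.cos(th),.03*np.sin(th),0*th+z/1e3])))).round().astype(int)
        cv2.polylines(im,[u],True,(0,255,0),1)
    cv2.imwrite(f"pics/{c}_ov.png",im)
A=cv2.imread("pics/scene_ov.png")[50:460,180:450];B=cv2.imread("pics/top_ov.png")[180:415,170:560]
A=cv2.resize(A,(395,600));B=cv2.resize(B,(405,244))
o=np.zeros((600,800,3),np.uint8);o[:,:395]=A;o[:244,395:]=B
cv2.imwrite("pics/ov.png",o)
E
python3 fit.py
```

```text
[0.5693, 0.3335, -0.0472, -0.0353]
[[-2.7, 1.0], [1.0, 0.9], [1.8, 0.6], [-0.6, -7.3], [-6.1, -0.3], [-0.4, -5.0], [-7.9, 0.1], [-2.0, 5.0], [1.6, 5.0]]
[0.5871, 0.1371, -0.0401]
[[4.6, -1.2], [2.4, -0.2], [-4.5, 1.9], [-0.5, 0.2], [2.1, 1.5], [-0.7, 4.2], [-2.1, 0.2], [0.2, -4.1]]
```

View pics/ov.png

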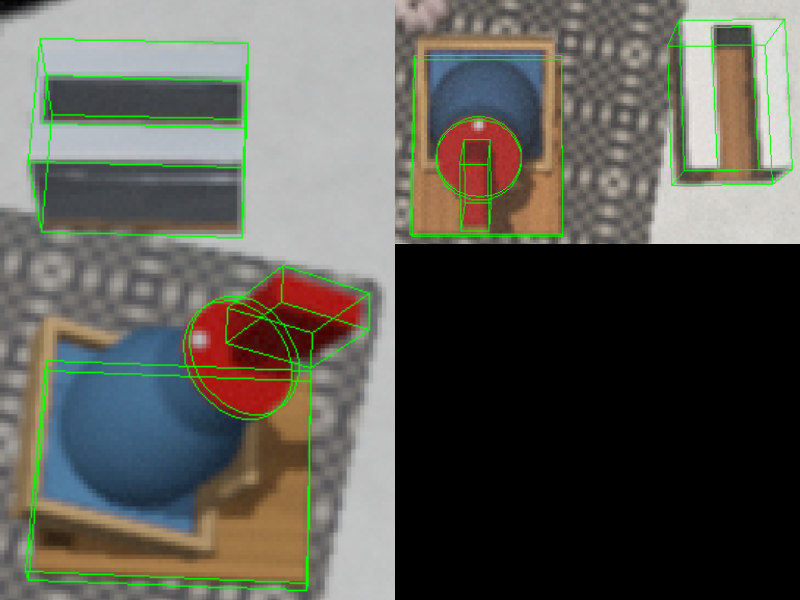

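```bash
cat > sil.py <<'E'
from h import *
from scipy.optimize import minimize
from itertools import product
a=np.load("stand.npy");th=np.linspace(0,2*np.pi,40)
cyl=lambda r,z0,z1:np.vstack([np.c_[r*np.cos(th),r*np.sin(th),0*th+z] for z in(z0,z1)])
parts=[cyl(.03,0,.006),cyl(.008,.006,.028),np.array(list(product((-.023,.023),(-.009,.009),(.028,.076))))]
soft={}
for c,(x0,x1,y0,y1) in {"scene":(230,310,180,230),"top":(220,265,180,230)}.items():
    im=cv2.imread(f"pics/{c}0.png").astype(float)[y0:y1,x0:x1]
    s=(im[...,2]-np.maximum(im[...,1],im[...,0]))/np.maximum(im.max(2),1)
    soft[c]=(np.clip((s-.25)/.4,0,1),x0,y0)
def cost(p,cs):
    t=0
    for c in cs:
        s,x0,y0=soft[c];K=8;m=np.zeros((s.shape[0]*K,s.shape[1]*K),np.uint8)
        for q in parts:
            P=R.from_euler("z",p[2]).apply(Ry.apply(q))+[p[0],p[1],.154]
            u=(proj(c,P)+.5-[x0,y0])*K
            cv2.fillConvexPoly(m,cv2.convexHull(u.round().astype(np.int32)),255)
        r=cv2.resize(cv2.GaussianBlur(m,(9,9),0),s.shape[::-1],interpolation=cv2.INTER_AREA)/255
        t+=((r-s)**2).sum()
    return t
p0=place(a,[[a[3],0,0]])[0];p0=np.array([p0[0],p0[1],a[2]])
for cs in(["scene","top"],["scene"],["top"]):
    best=min((minimize(cost,p0+[dx,0,dw],args=(cs,),method="Nelder-Mead",options=dict(initial_simplex=p0+np.array([[dx,0,dw],[.008+dx,0,dw],[dx,.008,dw],[dx,0,dw+.1]]),maxiter=150)) for dx in(0,-.004) for dw in(0,.06)),key=lambda r:r.fun)
    print(cs,best.x.round(4),round(best.fun,1),round(cost(p0,cs),1))
E
python3 sil.py
python3 - <<'E'
from h import *
# rail & yaw estimates
b=np.load("rail.npy");print(place(b,[[-.06,0,.061],[.024,0,.061]]).round(4))
o=bot.observe();print(quat(o["orientation"]).as_matrix().round(3))
for q,z in(("honey_jar",.045),("pepper_grinder",.053),("milk_pitcher",.05)):
    pass
E
```

```text
['scene', 'top'] [ 0.5354  0.3351 -0.0602] 123.2 137.2
['scene'] [ 0.5352  0.3359 -0.0458] 91.4 98.5
['top'] [ 0.5354  0.3349 -0.0599] 30.0 38.7
[[0.5272 0.1395 0.061 ]
 [0.6111 0.1362 0.061 ]]
[[-0.898  0.439 -0.   ]
 [ 0.439  0.898 -0.   ]
 [ 0.    -0.    -1.   ]]
```

```bash
cat >> h.py <<'E'
YAW=-.053;MOUTH=np.array([.5354,.3352,.154])
RS=R.from_euler("z",YAW)*Ry
D=RS.apply([0,0,1])
def tool(Rst): # tool orientation gripping a stopper oriented Rst: z=-axis, y=+y
    m=Rst.as_matrix();return R.from_matrix(np.c_[-m[:,0],m[:,1],-m[:,2]])
def delta(pos,Rt,start=None):
    o=bot.observe();p0,R0=(o["tcp_pos"],quat(o["orientation"])) if start is None else start
    return ((np.array(pos)-p0)*100).round(2).tolist(),np.degrees((Rt*R0.inv()).as_rotvec()).round(2).tolist()
E
python3 - <<'E'
from h import *
print(D.round(4),delta(MOUTH+.11*D,tool(RS)),(MOUTH+.11*D).round(4))
# bystanders' approx location
for q,z,uv in(("jar",.09,(284.8,269.7)),("pep",.09,(180.8,262.4)),("pitcher",.08,(264.8,126.6))):
    f=lambda p:proj("top",[p[0],p[1],z])[0]-uv
    print(q,least_squares(f,[.4,.3]).x.round(3))
E
```

```text
[-0.4993  0.0265  0.866 ] ([23.89, -15.6, 4.93], [-7.58, -29.23, 22.49]) [0.4805 0.3381 0.2493]
jar [0.379 0.249]
pep [0.406 0.487]
pitcher [0.73  0.277]
```

Request:
apply_moves([
  [[3,-1,2.5],[-1,-4,3],0],
  [[6,-3,4.5],[-2,-8,6],0],
  [[9.5,-6,5],[-3,-12,9],0],
  [[13,-9,5],[-4,-16,12],0],
  [[16.5,-12,5],[-5,-20,15],0],
  [[20,-14,5],[-6,-24,18],0],
  [[22.5,-15.2,5],[-7,-27,21],0],
  [[23.9,-15.6,4.93],[-7.58,-29.23,22.49],0],
])

```text
t: 1.87
tcp_pos: [0.4831, 0.3354, 0.2499]
orientation: [0.261, 0.025, 0.965, -0.008]
wrist_force: [-0.8, -0.3, -0.3]
gripper_width: 1.0
finger_force: 0.0
```

Request:
apply_moves([
  [[0.8,-0.04,-1.4],[0,0,0],0],
  [[1.6,-0.08,-2.8],[0,0,0],0],
  [[2.3,-0.12,-4],[0,0,0],0],
  [[2.9,-0.15,-5],[0,0,0],0],
  [[3.3,-0.17,-5.8],[0,0,0],0],
  [[3.6,-0.19,-6.3],[0,0,0],0],
  [[3.84,-0.2,-6.67],[0,0,0],0],
  [[3.84,-0.2,-6.67],[0,0,0],0],
])

```text
t: 2.53
tcp_pos: [0.519, 0.336, 0.1819]
orientation: [0.258, 0.026, 0.966, -0.007]
wrist_force: [-0.3, -0.3, -0.2]
gripper_width: 0.999
finger_force: 0.0
```

```bash
python3 - <<'E'
from h import *
ims=[]
for c in off:
    im=cv2.cvtColor(bot.camera(c),cv2.COLOR_RGB2BGR);x,y={"scene":(210,150),"top":(195,150)}[c]
    ims.append(cv2.resize(im[y:y+100,x:x+100],(400,400),interpolation=3))
cv2.imwrite("pics/g1.png",np.hstack(ims))
o=bot.observe();print(o["tcp_pos"],o["wrist_force"],delta(MOUTH+.033*D,tool(RS)))
E
```

```text
[0.51905705 0.33633829 0.18297784] [ 0.83730157  0.20405024 -0.42003608] ([-0.01, -0.03, -0.04], [-0.02, 0.02, -0.01])
```

View pics/g1.png

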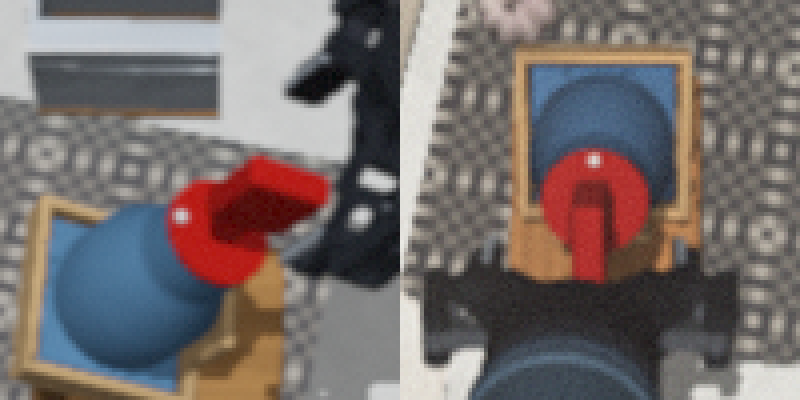

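Request:
apply_moves([
  [[0,0,0],[0,0,0],0.5],
  [[0,0,0],[0,0,0],0.8],
  [[0,0,0],[0,0,0],1],
  [[0,0,0],[0,0,0],1],
  [[0,0,0],[0,0,0],1],
  [[0,0,0],[0,0,0],1],
  [[0,0,0],[0,0,0],1],
  [[0,0,0],[0,0,0],1],
])

```text
t: 3.3
tcp_pos: [0.5188, 0.3359, 0.183]
orientation: [0.259, 0.026, 0.966, -0.007]
wrist_force: [-3.6, -3.1, 4.9]
gripper_width: 0.189
finger_force: 59.0
```

```bash
python3 - <<'E'
from h import *
o=bot.observe();print(o["tcp_pos"],o["wrist_force"],o["wrist_torque"],o["finger_force"],o["gripper_width"],delta(MOUTH+.033*D,tool(RS)))
for s in(30,): print(np.round(D*s,2))
E
```

```text
[0.51883406 0.33589596 0.18298882] [-3.57527074 -3.14589437  4.89939762] [-0.29079325  0.40430358 -0.2372746 ] 59.04801607131958 0.18938639805723745 ([0.01, 0.02, -0.04], [0.01, 0.01, 0.01])
[-14.98   0.79  25.98]
```

Request:
apply_moves([
  [[-0.01,0,0.02],[-1.5,0.08,2.6],1],
  [[-0.03,0,0.05],[-3.75,0.2,6.5],1],
  [[-0.05,0,0.08],[-5.6,0.3,9.75],1],
  [[-0.06,0,0.11],[-7.5,0.4,13],1],
  [[-0.08,0,0.14],[-9.4,0.5,16.2],1],
  [[-0.1,0.01,0.17],[-11.2,0.6,19.5],1],
  [[-0.12,0.01,0.2],[-13.1,0.7,22.7],1],
  [[-0.13,0.01,0.225],[-15,0.8,26],1],
])

```text
t: 3.97
tcp_pos: [0.5177, 0.3359, 0.1836]
orientation: [0.247, -0.226, 0.939, -0.074]
wrist_force: [4.1, -0.2, -5.5]
gripper_width: 0.189
finger_force: 58.9
```

```bash
cat >> h.py <<'E'
def rep():
    o=bot.observe();p=o["tcp_pos"];r=quat(o["orientation"])
    rel=(r*tool(RS).inv()).as_rotvec(degrees=True);q=p-MOUTH
    print("t",o["t"],"along",round(q@D*1e3-33,2),"lat",np.round((q-q@D*D)*1e3,1),"twist",round(rel@D,2),"tilt",np.round(rel-rel@D*D,2),"Fax",round(o["wrist_force"]@D,1),"Flat",np.round(o["wrist_force"]-o["wrist_force"]@D*D,1),"Tax",round(o["wrist_torque"]@D,2),"w",round(o["gripper_width"],3),round(o["finger_force"],1))
E
python3 -c "
from h import *
rep()
print(bot.recognise('top','stopper_mark') if bot.camera('top') is not None else 0, proj('top',[MOUTH+.003*D+RS.apply(R.from_euler('z',a,degrees=True).apply([.03,0,0])) for a in (0,30)]))"
```

```text
t 3.9667 along 1.46 lat [-0.5 -0.2 -0.3] twist 30.16 tilt [-0.01  0.1  -0.01] Fax -6.8 Flat [ 0.7 -0.1  0.4] Tax -0.44 w 0.189 58.9
[{'uv': [240.5, 197.0], 'conf': 0.6}] [[242.9445026  186.87318096]
 [236.06230608 188.59783078]]
```

Request:
apply_moves([
  [[0,0,0.01],[1.5,-0.08,-2.6],1],
  [[-0.02,0,0.04],[3.75,-0.2,-6.5],1],
  [[-0.05,0,0.08],[5.6,-0.3,-9.75],1],
  [[-0.06,0,0.11],[7.5,-0.4,-13],1],
  [[-0.08,0,0.14],[9.4,-0.5,-16.2],1],
  [[-0.1,0.01,0.17],[11.2,-0.6,-19.5],1],
  [[-0.12,0.01,0.2],[13.1,-0.7,-22.7],1],
  [[-0.13,0.01,0.225],[15,-0.8,-26],1],
])

```text
t: 4.73
tcp_pos: [0.5162, 0.3357, 0.1856]
orientation: [0.258, 0.028, 0.966, -0.007]
wrist_force: [5.2, 0.1, -8.0]
gripper_width: 0.186
finger_force: 59.0
```

Request:
apply_moves([
  [[-0.02,0,0.03],[1.9,-0.1,-3.25],1],
  [[-0.03,0,0.06],[3.75,-0.2,-6.5],1],
  [[-0.05,0,0.08],[5.6,-0.3,-9.75],1],
  [[-0.06,0,0.11],[7.5,-0.4,-13],1],
  [[-0.08,0,0.14],[9.4,-0.5,-16.2],1],
  [[-0.1,0.01,0.17],[11.2,-0.6,-19.5],1],
  [[-0.12,0.01,0.2],[13.1,-0.7,-22.7],1],
  [[-0.13,0.01,0.225],[15,-0.8,-26],1],
])

```text
t: 5.4
tcp_pos: [0.515, 0.3359, 0.1879]
orientation: [0.251, 0.277, 0.926, 0.06]
wrist_force: [7.0, 0.0, -8.0]
gripper_width: 0.188
finger_force: 59.0
```

```bash
python3 -c "
from h import *
rep()
ims=[]
for c in off:
    im=cv2.cvtColor(bot.camera(c),cv2.COLOR_RGB2BGR);x,y={'scene':(210,150),'top':(195,150)}[c]
    ims.append(cv2.resize(im[y:y+100,x:x+100],(400,400),interpolation=3))
cv2.imwrite('pics/g2.png',np.hstack(ims))"
```

```text
t 5.4 along 6.55 lat [-0.6 -0.3 -0.3] twist -30.24 tilt [-0.07  0.05 -0.04] Fax -10.4 Flat [1.8 0.3 1. ] Tax 0.41 w 0.188 59.0
```

View pics/g2.png

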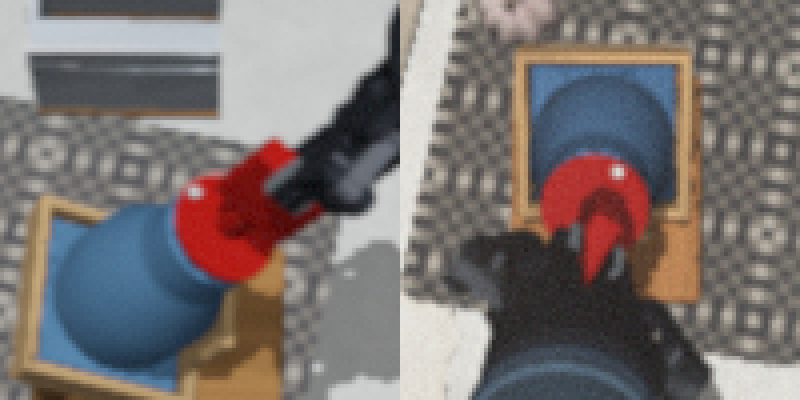

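Request:
apply_moves([
  [[0,0,0],[-1.9,0.1,3.25],1],
  [[-0.01,0,0.02],[-3.75,0.2,6.5],1],
  [[-0.02,0,0.04],[-5.6,0.3,9.75],1],
  [[-0.04,0,0.07],[-7.5,0.4,13],1],
  [[-0.05,0,0.09],[-9.4,0.5,16.2],1],
  [[-0.07,0,0.12],[-11.2,0.6,19.5],1],
  [[-0.08,0,0.14],[-13.1,0.7,22.7],1],
  [[-0.1,0.01,0.17],[-15,0.8,26],1],
])

```text
t: 6.17
tcp_pos: [0.514, 0.3362, 0.1897]
orientation: [0.258, 0.026, 0.966, -0.007]
wrist_force: [4.8, 0.7, -8.2]
gripper_width: 0.189
finger_force: 59.0
```

Request:
apply_moves([
  [[-0.01,0,0.02],[-1.9,0.1,3.25],1],
  [[-0.02,0,0.04],[-3.75,0.2,6.5],1],
  [[-0.04,0,0.07],[-5.6,0.3,9.75],1],
  [[-0.05,0,0.09],[-7.5,0.4,13],1],
  [[-0.06,0,0.11],[-9.4,0.5,16.2],1],
  [[-0.08,0,0.14],[-11.2,0.6,19.5],1],
  [[-0.09,0,0.16],[-13.1,0.7,22.7],1],
  [[-0.11,0.01,0.18],[-15,0.8,26],1],
])

```text
t: 6.83
tcp_pos: [0.5129, 0.3362, 0.1915]
orientation: [0.247, -0.225, 0.939, -0.074]
wrist_force: [5.0, -0.0, -7.5]
gripper_width: 0.19
finger_force: 59.1
```

Request:
apply_moves([
  [[0,0,0],[1.9,-0.1,-3.25],1],
  [[-0.01,0,0.02],[3.75,-0.2,-6.5],1],
  [[-0.02,0,0.04],[5.6,-0.3,-9.75],1],
  [[-0.04,0,0.07],[7.5,-0.4,-13],1],
  [[-0.05,0,0.09],[9.4,-0.5,-16.2],1],
  [[-0.07,0,0.12],[11.2,-0.6,-19.5],1],
  [[-0.08,0,0.14],[13.1,-0.7,-22.7],1],
  [[-0.1,0.01,0.17],[15,-0.8,-26],1],
])

```text
t: 7.5
tcp_pos: [0.5119, 0.3362, 0.1932]
orientation: [0.258, 0.028, 0.966, -0.007]
wrist_force: [5.6, -0.8, -8.3]
gripper_width: 0.194
finger_force: 59.0
```

Request:
apply_moves([
  [[-0.01,0,0.02],[1.9,-0.1,-3.25],1],
  [[-0.02,0,0.04],[3.75,-0.2,-6.5],1],
  [[-0.04,0,0.07],[5.6,-0.3,-9.75],1],
  [[-0.05,0,0.09],[7.5,-0.4,-13],1],
  [[-0.06,0,0.11],[9.4,-0.5,-16.2],1],
  [[-0.08,0,0.14],[11.2,-0.6,-19.5],1],
  [[-0.09,0,0.16],[13.1,-0.7,-22.7],1],
  [[-0.11,0.01,0.18],[15,-0.8,-26],1],
])

```text
t: 8.17
tcp_pos: [0.5109, 0.3364, 0.1951]
orientation: [0.251, 0.277, 0.926, 0.06]
wrist_force: [5.7, -0.7, -7.1]
gripper_width: 0.19
finger_force: 59.1
```

```bash
python3 -c "
from h import *
rep()"
```

```text
t 8.1667 along 14.88 lat [-0.6 -0.1 -0.3] twist -30.25 tilt [-0.06  0.04 -0.03] Fax -9.0 Flat [ 1.2 -0.4  0.7] Tax 0.38 w 0.19 59.1
```

Repeat the same four swings.

Request:
apply_moves([
  [[0,0,0],[-1.9,0.1,3.25],1],
  [[-0.01,0,0.02],[-3.75,0.2,6.5],1],
  [[-0.02,0,0.04],[-5.6,0.3,9.75],1],
  [[-0.04,0,0.07],[-7.5,0.4,13],1],
  [[-0.05,0,0.09],[-9.4,0.5,16.2],1],
  [[-0.07,0,0.12],[-11.2,0.6,19.5],1],
  [[-0.08,0,0.14],[-13.1,0.7,22.7],1],
  [[-0.1,0.01,0.17],[-15,0.8,26],1],
])

```text
t: 8.83
tcp_pos: [0.5098, 0.3365, 0.1968]
orientation: [0.258, 0.025, 0.966, -0.007]
wrist_force: [5.4, 0.2, -7.8]
gripper_width: 0.195
finger_force: 59.0
```

Request:
apply_moves([
  [[-0.01,0,0.02],[-1.9,0.1,3.25],1],
  [[-0.02,0,0.04],[-3.75,0.2,6.5],1],
  [[-0.04,0,0.07],[-5.6,0.3,9.75],1],
  [[-0.05,0,0.09],[-7.5,0.4,13],1],
  [[-0.06,0,0.11],[-9.4,0.5,16.2],1],
  [[-0.08,0,0.14],[-11.2,0.6,19.5],1],
  [[-0.09,0,0.16],[-13.1,0.7,22.7],1],
  [[-0.11,0.01,0.18],[-15,0.8,26],1],
])

```text
t: 9.5
tcp_pos: [0.5087, 0.3365, 0.1986]
orientation: [0.247, -0.226, 0.939, -0.074]
wrist_force: [6.0, -0.9, -7.5]
gripper_width: 0.189
finger_force: 59.1
```

Request:
apply_moves([
  [[0,0,0],[1.9,-0.1,-3.25],1],
  [[-0.01,0,0.02],[3.75,-0.2,-6.5],1],
  [[-0.02,0,0.04],[5.6,-0.3,-9.75],1],
  [[-0.04,0,0.07],[7.5,-0.4,-13],1],
  [[-0.05,0,0.09],[9.4,-0.5,-16.2],1],
  [[-0.07,0,0.12],[11.2,-0.6,-19.5],1],
  [[-0.08,0,0.14],[13.1,-0.7,-22.7],1],
  [[-0.1,0.01,0.17],[15,-0.8,-26],1],
])

```text
t: 10.17
tcp_pos: [0.5077, 0.3366, 0.2002]
orientation: [0.258, 0.028, 0.966, -0.007]
wrist_force: [5.4, -0.2, -7.8]
gripper_width: 0.187
finger_force: 59.1
```

Request:
apply_moves([
  [[-0.01,0,0.02],[1.9,-0.1,-3.25],1],
  [[-0.02,0,0.04],[3.75,-0.2,-6.5],1],
  [[-0.04,0,0.07],[5.6,-0.3,-9.75],1],
  [[-0.05,0,0.09],[7.5,-0.4,-13],1],
  [[-0.06,0,0.11],[9.4,-0.5,-16.2],1],
  [[-0.08,0,0.14],[11.2,-0.6,-19.5],1],
  [[-0.09,0,0.16],[13.1,-0.7,-22.7],1],
  [[-0.11,0.01,0.18],[15,-0.8,-26],1],
])

```text
t: 10.83
tcp_pos: [0.5067, 0.3368, 0.2022]
orientation: [0.251, 0.277, 0.925, 0.06]
wrist_force: [4.3, 0.5, -5.7]
gripper_width: 0.187
finger_force: 59.2
```

```bash
python3 -c "
from h import *
rep()"
```

```text
t 10.8333 along 23.13 lat [-0.7  0.1 -0.4] twist -30.27 tilt [-0.05  0.04 -0.03] Fax -7.1 Flat [0.8 0.6 0.4] Tax 0.3 w 0.187 59.2
```

Request:
apply_moves([
  [[0,0,0],[-1.9,0.1,3.25],1],
  [[-0.01,0,0.02],[-3.75,0.2,6.5],1],
  [[-0.02,0,0.04],[-5.6,0.3,9.75],1],
  [[-0.04,0,0.07],[-7.5,0.4,13],1],
  [[-0.05,0,0.09],[-9.4,0.5,16.2],1],
  [[-0.07,0,0.12],[-11.2,0.6,19.5],1],
  [[-0.08,0,0.14],[-13.1,0.7,22.7],1],
  [[-0.1,0.01,0.17],[-15,0.8,26],1],
])

```text
t: 11.5
tcp_pos: [0.5056, 0.3374, 0.205]
orientation: [0.259, 0.025, 0.966, -0.007]
wrist_force: [-0.4, 1.0, -0.3]
gripper_width: 0.189
finger_force: 60.1
```

Request:
apply_moves([
  [[-0.01,0,0.02],[-1.9,0.1,3.25],1],
  [[-0.02,0,0.04],[-3.75,0.2,6.5],1],
  [[-0.04,0,0.07],[-5.6,0.3,9.75],1],
  [[-0.05,0,0.09],[-7.5,0.4,13],1],
  [[-0.06,0,0.11],[-9.4,0.5,16.2],1],
  [[-0.08,0,0.14],[-11.2,0.6,19.5],1],
  [[-0.09,0,0.16],[-13.1,0.7,22.7],1],
  [[-0.11,0.01,0.18],[-15,0.8,26],1],
])

```text
t: 12.17
tcp_pos: [0.5045, 0.3375, 0.2068]
orientation: [0.248, -0.226, 0.939, -0.074]
wrist_force: [0.4, -0.1, -0.7]
gripper_width: 0.189
finger_force: 60.1
```

```bash
python3 -c "
from h import *
rep()"
```

```text
t 12.1667 along 28.27 lat [-0.3  0.7 -0.2] twist 30.09 tilt [0.01 0.01 0.  ] Fax -0.8 Flat [ 0.  -0.1  0. ] Tax -0.01 w 0.189 60.1
```

Request:
apply_moves([
  [[-0.25,0.01,0.43],[0,0,0],1],
  [[-0.6,0.03,1],[0,0,0],1],
  [[-1,0.05,1.7],[2.5,-0.13,-4.3],1],
  [[-1.4,0.08,2.4],[5,-0.27,-8.7],1],
  [[-1.8,0.1,3.1],[7.5,-0.4,-13],1],
  [[-2.2,0.12,3.9],[10,-0.53,-17.3],1],
  [[-2.6,0.14,4.5],[12.5,-0.67,-21.7],1],
  [[-3,0.16,5.2],[15,-0.8,-26],1],
])

```text
t: 12.83
tcp_pos: [0.4741, 0.3392, 0.2599]
orientation: [0.259, 0.029, 0.965, -0.006]
wrist_force: [-0.5, 0.6, -1.1]
gripper_width: 0.193
finger_force: 60.1
```

```bash
python3 - <<'E'
from h import *
rep()
b=np.load("rail.npy");print(b)
ims=[]
for c in off:
    im=cv2.cvtColor(bot.camera(c),cv2.COLOR_RGB2BGR);cv2.imwrite(f"pics/{c}3.png",im)
    o=bot.observe();Rt=quat(o["orientation"]);m=Rt.as_matrix();Rst=R.from_matrix(np.c_[-m[:,0],m[:,1],-m[:,2]])
    O=o["tcp_pos"]+.033*m[:,2]
    th=np.linspace(0,2*np.pi,60);x,y={"scene":(230,140),"top":(195,160)}[c]
    im=cv2.resize(im[y:y+100,x:x+100],(400,400),interpolation=3)
    for rr,z in((.03,0),(.03,.006),(.018,-.028)):
        u=proj(c,Rst.apply(np.c_[rr*np.cos(th),rr*np.sin(th),0*th+z])+O);cv2.polylines(im,[((u+.5-[x,y])*4).round().astype(int)],True,(0,255,0),1)
    ims.append(im)
cv2.imwrite("pics/g3.png",np.hstack(ims))
E
```

```text
t 12.8333 along 89.43 lat [-0.2  0.8 -0.1] twist -0.44 tilt [ 0.03 -0.03  0.02] Fax -0.6 Flat [-0.8  0.6 -0.5] Tax 0.02 w 0.193 60.1
[ 0.58713008  0.13714234 -0.04012891]
```

View pics/g3.png

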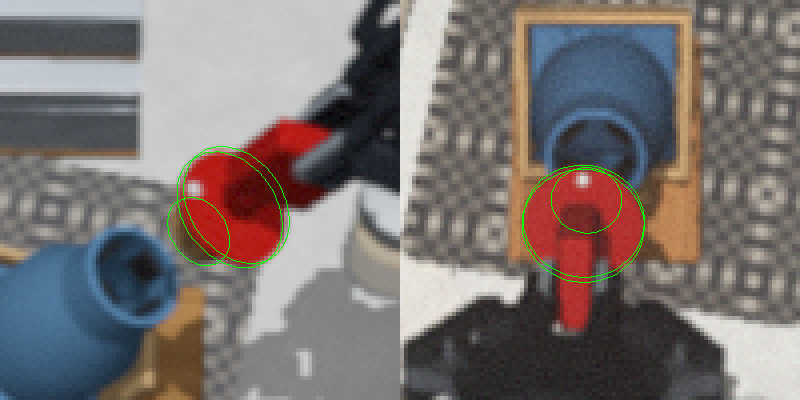

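```bash
cat >> h.py <<'E'
RAIL=np.load("rail.npy")
def up(rx,dz,ry=0): # tool pose with stopper upright at rail coords
    Rst=R.from_euler("z",RAIL[2]);return place(RAIL,[[rx,ry,0]])[0]+[0,0,.061+dz+.033],tool(Rst)
E
python3 -c "
from h import *
print(delta(*up(-.11,.06)),delta(*up(-.11,.0025)))"
```

```text
([0.26, -19.82, -10.71], [1.21, 30.12, 0.9]) ([0.26, -19.82, -16.46], [1.21, 30.12, 0.9])
```

Request:
apply_moves([
  [[0,-1.5,0.3],[0.1,3.5,0.1],1],
  [[0,-4,0.3],[0.3,8,0.2],1],
  [[0.1,-7,0],[0.5,13,0.4],1],
  [[0.1,-10,-1],[0.7,18,0.5],1],
  [[0.2,-13,-3],[0.9,23,0.7],1],
  [[0.2,-16,-5.5],[1.1,27,0.8],1],
  [[0.26,-18.5,-8.5],[1.2,30.1,0.9],1],
  [[0.26,-19.8,-10.7],[1.21,30.12,0.9],1],
])

```text
t: 13.6
tcp_pos: [0.4789, 0.1375, 0.1498]
orientation: [-0.003, 0.019, 1.0, -0.002]
wrist_force: [1.0, -0.4, -0.1]
gripper_width: 0.189
finger_force: 60.1
```

```bash
python3 -c "
from h import *
bot.camera('top');bot.camera('top')
o=bot.observe();print(o['t'],o['tcp_pos'],delta(*up(-.11,.06)),delta(*up(-.11,.003)))"
```

```text
13.7 [0.47501334 0.13832887 0.14774756] ([0.22, 0.32, 0.63], [0.2, -0.63, -0.05]) ([0.22, 0.32, -5.07], [0.2, -0.63, -0.05])
```

Request:
apply_moves([
  [[0.03,0.05,-0.8],[0,0,0],1],
  [[0.06,0.1,-1.7],[0,0,0],1],
  [[0.1,0.15,-2.6],[0,0,0],1],
  [[0.1,0.2,-3.4],[0,0,0],1],
  [[0.1,0.2,-4.1],[0,0,0],1],
  [[0.1,0.2,-4.8],[0,0,0],1],
  [[0.1,0.2,-5.1],[0,0,0],1],
  [[0.1,0.2,-5.1],[0,0,0],1],
])

```text
t: 14.37
tcp_pos: [0.4776, 0.1432, 0.1]
orientation: [-0.002, 0.018, 1.0, -0.001]
wrist_force: [-0.1, -0.1, -0.4]
gripper_width: 0.192
finger_force: 60.1
```

```bash
python3 - <<'E'
from h import *
ims=[]
import itertools
for c in off:
    im=cv2.cvtColor(bot.camera(c),cv2.COLOR_RGB2BGR);cv2.imwrite(f"pics/{c}4.png",im)
    o=bot.observe();Rt=quat(o["orientation"]);m=Rt.as_matrix();Rst=R.from_matrix(np.c_[-m[:,0],m[:,1],-m[:,2]])
    O=o["tcp_pos"]+.033*m[:,2]
    th=np.linspace(0,2*np.pi,60);x,y={"scene":(210,110),"top":(275,150)}[c]
    im=cv2.resize(im[y:y+100,x:x+100],(400,400),interpolation=3)
    dr=lambda P,cl=True:cv2.polylines(im,[((proj(c,P)+.5-[x,y])*4).round().astype(int)],cl,(0,255,0),1)
    for rr,z in((.03,0),(.03,.006),(.018,-.028)): dr(Rst.apply(np.c_[rr*np.cos(th),rr*np.sin(th),0*th+z])+O)
    for z,w in((.079,.042),(.079,.016),(.008,.042)): dr(place(RAIL,[(-.06,-w,z),(.06 if w>.02 else .054,-w,z),(.06 if w>.02 else .054,w,z),(-.06,w,z)]))
    ims.append(im)
    print(o['t'],o['tcp_pos'],o["wrist_force"],delta(*up(-.11,.003)))
cv2.imwrite("pics/g4.png",np.hstack(ims))
E
```

```text
14.4167 [0.47794794 0.14314106 0.10055249] [-0.095037    0.27182534 -1.45911245] ([-0.07, -0.16, -0.36], [0.13, -0.19, -0.24])
14.4667 [0.4783156  0.143073   0.10094304] [ 1.28778837 -0.4497054  -0.71448366] ([-0.11, -0.15, -0.39], [0.13, -0.14, -0.23])
```

View pics/g4.png

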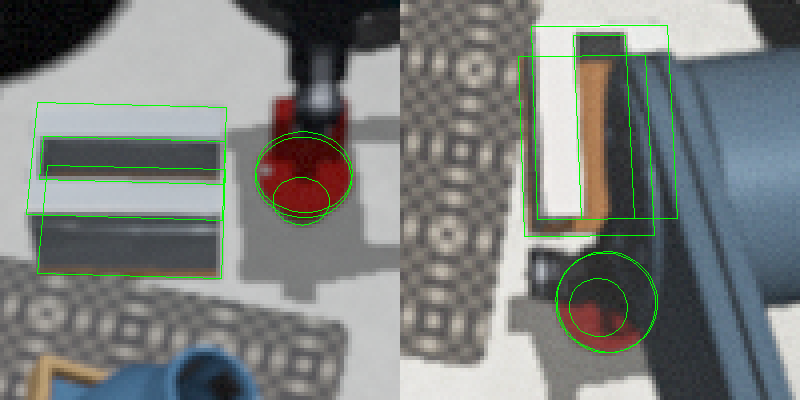

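Request:
apply_moves([
  [[0,-0.1,-0.2],[0.1,-0.15,-0.2],1],
  [[0,-0.16,-0.37],[0.1,-0.15,-0.2],1],
  [[0.5,-0.18,-0.37],[0.1,-0.15,-0.2],1],
  [[1,-0.2,-0.37],[0.1,-0.15,-0.2],1],
  [[1.5,-0.22,-0.37],[0.1,-0.15,-0.2],1],
  [[2,-0.24,-0.37],[0.1,-0.15,-0.2],1],
  [[2.5,-0.26,-0.37],[0.1,-0.15,-0.2],1],
  [[3,-0.28,-0.37],[0.1,-0.15,-0.2],1],
])

```text
t: 15.13
tcp_pos: [0.5089, 0.1401, 0.0972]
orientation: [0.0, 0.02, 1.0, -0.0]
wrist_force: [0.9, 0.1, -0.7]
gripper_width: 0.189
finger_force: 60.1
```

```bash
python3 - <<'E'
from h import *
bot.camera("top")
o=bot.observe();print(o['t'],o['tcp_pos'],o["wrist_force"],o["wrist_torque"],delta(*up(-.06,.003)))
E
```

```text
15.1833 [0.51000143 0.14007769 0.09724269] [ 1.05068076 -1.27816749 -0.71056528] [ 0.01517244 -0.04463173 -0.04759816] ([1.72, -0.05, -0.02], [0.03, 0.08, -0.0])
```

Request:
apply_moves([
  [[0.5,-0.02,0],[0,0,0],1],
  [[1,-0.04,0],[0,0,0],1],
  [[1.6,-0.06,0],[0,0,0],1],
  [[2.2,-0.08,0],[0,0,0],1],
  [[2.8,-0.1,0],[0,0,0],1],
  [[3.5,-0.12,0],[0,0,0],1],
  [[4.2,-0.15,0],[0,0,0],1],
  [[5,-0.18,0],[0,0,0],1],
])

```text
t: 15.85
tcp_pos: [0.5588, 0.1384, 0.0971]
orientation: [-0.0, 0.02, 1.0, -0.0]
wrist_force: [-0.5, -0.4, -0.2]
gripper_width: 0.192
finger_force: 60.1
```

```bash
python3 - <<'E'
from h import *
ims=[]
for c in off:
    im=cv2.cvtColor(bot.camera(c),cv2.COLOR_RGB2BGR)
    x,y={"scene":(200,110),"top":(275,150)}[c]
    ims.append(cv2.resize(im[y:y+100,x:x+100],(400,400),interpolation=3))
cv2.imwrite("pics/g5.png",np.hstack(ims))
o=bot.observe();print(o['t'],o['tcp_pos'],o["wrist_force"],o["wrist_torque"],delta(*up(.024,.003)))
E
```

```text
15.95 [0.5598071  0.13820696 0.09717687] [-0.27862832  0.51502545 -1.12291211] [-0.00574889 -0.02081187 -0.01720344] ([5.13, -0.2, -0.02], [0.03, 0.07, -0.0])
```

View pics/g5.png

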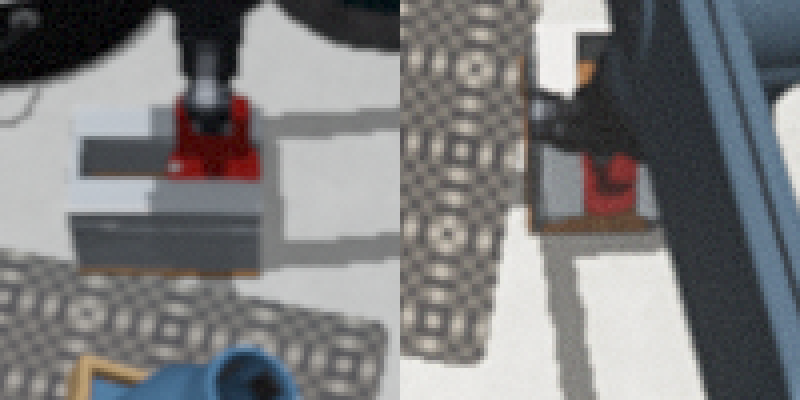

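Request:
apply_moves([
  [[0.7,-0.03,0],[0,0,0],1],
  [[1.4,-0.06,0],[0,0,0],1],
  [[2.1,-0.08,0],[0,0,0],1],
  [[2.8,-0.11,0],[0,0,0],1],
  [[3.5,-0.14,0],[0,0,0],1],
  [[4.1,-0.16,0],[0,0,0],1],
  [[4.5,-0.18,0],[0,0,0],1],
  [[4.7,-0.19,0],[0,0,0],1],
])

```text
t: 16.62
tcp_pos: [0.6059, 0.1364, 0.097]
orientation: [0.0, 0.02, 1.0, -0.0]
wrist_force: [0.8, 0.3, -0.3]
gripper_width: 0.19
finger_force: 60.1
```

Request:
apply_moves([
  [[0.05,0,0],[0,0,0],1],
  [[0.1,0,0],[0,0,0],1],
  [[0.15,0,0],[0,0,0],1],
  [[0.2,0,0],[0,0,0],1],
  [[0.25,0,0],[0,0,0],1],
  [[0.3,0,0],[0,0,0],1],
  [[0.35,0,0],[0,0,0],1],
  [[0.35,0,0],[0,0,0],1],
])

```text
t: 17.28
tcp_pos: [0.6088, 0.1365, 0.0973]
orientation: [0.0, 0.02, 1.0, -0.0]
wrist_force: [-0.2, -0.7, -0.5]
gripper_width: 0.192
finger_force: 60.1
```

Request:
apply_moves([
  [[0.05,0,0],[0,0,0],1],
  [[0.1,0,0],[0,0,0],1],
  [[0.15,0,0],[0,0,0],1],
  [[0.2,0,0],[0,0,0],1],
  [[0.25,0,0],[0,0,0],1],
  [[0.3,-0.01,0],[0,0,0],1],
  [[0.3,-0.01,0],[0,0,0],1],
  [[0.3,-0.01,0],[0,0,0],1],
])

```text
t: 17.95
tcp_pos: [0.6117, 0.1364, 0.0971]
orientation: [-0.0, 0.02, 1.0, -0.0]
wrist_force: [0.2, -0.7, -0.4]
gripper_width: 0.194
finger_force: 60.1
```

Request:
apply_moves([
  [[0.05,0,0],[0,0,0],1],
  [[0.1,0,0],[0,0,0],1],
  [[0.15,0,0],[0,0,0],1],
  [[0.2,0,0],[0,0,0],1],
  [[0.25,-0.01,0],[0,0,0],1],
  [[0.3,-0.01,0],[0,0,0],1],
  [[0.3,-0.01,0],[0,0,0],1],
  [[0.3,-0.01,0],[0,0,0],1],
])

```text
t: 18.62
tcp_pos: [0.6139, 0.1364, 0.097]
orientation: [-0.001, 0.02, 1.0, -0.0]
wrist_force: [-4.1, 0.9, 2.3]
gripper_width: 0.188
finger_force: 60.3
```

Request:
apply_moves([
  [[-0.1,0,0],[0,0,0],1],
  [[-0.12,0,-0.05],[0,0,0],1],
  [[-0.12,0,-0.1],[0,0,0],1],
  [[-0.12,0,-0.15],[0,0,0],1],
  [[-0.12,0,-0.2],[0,0,0],1],
  [[-0.12,0,-0.25],[0,0,0],1],
  [[-0.12,0,-0.25],[0,0,0],1],
  [[-0.12,0,-0.25],[0,0,0],1],
])

```text
t: 19.28
tcp_pos: [0.6136, 0.1362, 0.0947]
orientation: [0.0, 0.02, 1.0, -0.0]
wrist_force: [-2.3, -0.7, 1.3]
gripper_width: 0.193
finger_force: 60.2
```

Request:
apply_moves([
  [[-0.03,0,-0.03],[0,0,0],1],
  [[-0.06,0,-0.06],[0,0,0],1],
  [[-0.06,0,-0.1],[0,0,0],1],
  [[-0.06,0,-0.13],[0,0,0],1],
  [[-0.06,0,-0.16],[0,0,0],1],
  [[-0.06,0,-0.2],[0,0,0],1],
  [[-0.06,0,-0.2],[0,0,0],1],
  [[-0.06,0,-0.2],[0,0,0],1],
])

```text
t: 19.95
tcp_pos: [0.6137, 0.1361, 0.0945]
orientation: [0.001, 0.02, 1.0, -0.0]
wrist_force: [-4.7, -1.2, 10.1]
gripper_width: 0.19
finger_force: 61.5
```

Request:
apply_moves([
  [[-0.03,0,0.08],[0,0,0],1],
  [[-0.03,0,0.15],[0,0,0],1],
  [[-0.03,0,0.15],[0,0,0],0.6],
  [[-0.03,0,0.15],[0,0,0],0.4],
  [[-0.03,0,0.15],[0,0,0],0.2],
  [[-0.03,0,0.15],[0,0,0],0],
  [[-0.03,0,0.15],[0,0,0],0],
  [[-0.03,0,0.15],[0,0,0],0],
])

```text
t: 20.62
tcp_pos: [0.6126, 0.1363, 0.094]
orientation: [-0.0, 0.02, 1.0, -0.0]
wrist_force: [0.2, 0.4, 1.0]
gripper_width: 0.996
finger_force: 0.0
```

Request:
apply_moves([
  [[0,0,1],[0,0,0],0],
  [[0,0,2.5],[0,0,0],0],
  [[0,0,4.5],[0,0,0],0],
  [[0,0,7],[0,0,0],0],
  [[-1,0,9.5],[0,0,0],0],
  [[-4,0,12],[0,0,0],0],
  [[-7,0,13],[0,0,0],0],
  [[-10,0,13],[0,0,0],0],
])

```text
t: 21.28
tcp_pos: [0.5136, 0.1364, 0.2282]
orientation: [0.003, 0.02, 1.0, 0.0]
wrist_force: [-0.1, 0.7, -0.2]
gripper_width: 0.999
finger_force: 0.0
```

Request:
apply_moves([
  [[-2.5,0,0],[0,0,0],0],
  [[-5,0,0],[0,0,0],0],
  [[-7.5,0,0],[0,0,0],0],
  [[-10,0,0],[0,0,0],0],
  [[-11,0,0],[0,0,0],0],
  [[-12,0,0],[0,0,0],0],
  [[-12,0,0],[0,0,0],0],
  [[-12,0,0],[0,0,0],0],
])

```text
t: 21.95
tcp_pos: [0.3934, 0.1363, 0.2248]
orientation: [0.001, 0.02, 1.0, -0.0]
wrist_force: [0.2, -0.1, 0.1]
gripper_width: 1.002
finger_force: 0.0
```

```bash
python3 - <<'E'
from h import *
ims=[]
O=place(RAIL,[[.024,0,.061]])[0];Rst=R.from_euler("z",RAIL[2]);th=np.linspace(0,2*np.pi,60)
for c in off:
    im=cv2.cvtColor(bot.camera(c),cv2.COLOR_RGB2BGR)
    x,y={"scene":(200,110),"top":(230,130)}[c]
    im=cv2.resize(im[y:y+100,x:x+100],(400,400),interpolation=3)
    dr=lambda P,cl=True:cv2.polylines(im,[((proj(c,P)+.5-[x,y])*4).round().astype(int)],cl,(0,255,0),1)
    dr(Rst.apply([(-.023,-.009,.076),(.023,-.009,.076),(.023,.009,.076),(-.023,.009,.076)])+O)
    ims.append(im)
cv2.imwrite("pics/g6.png",np.hstack(ims))
o=bot.observe();print(o['t'],o['tcp_pos'],o["wrist_force"])
E
```

```text
22.05 [0.3938073  0.13625032 0.22436952] [ 0.10055678 -0.41179303 -0.70429583]
```

View pics/g6.png

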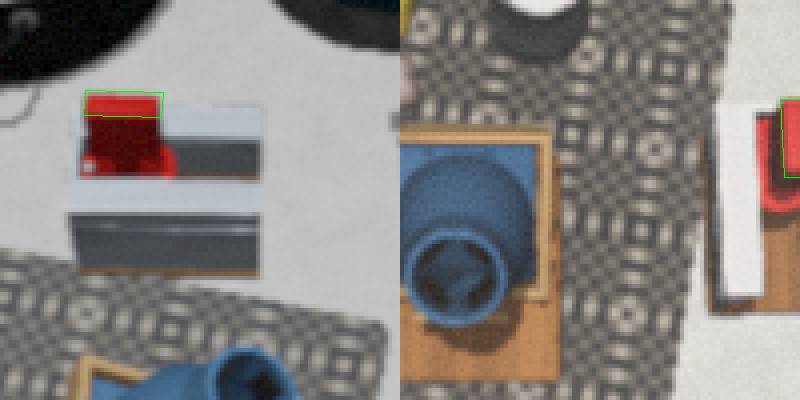

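The picture shows the stopper upright in the rail at the closed end, with the handle top at about (123, 105) in the left crop where I predicted it. The decanter is seated.

```bash
python3 -c "
from plant import bot
print(bot.job_done())"
```

```text
the job is handed in; nothing more can be done
None
```

The stopper was twisted free, entered into the rail and slid to the closed end, where it hangs upright with the decanter still seated; I handed the job in at about 22 s of the 64 s allowed, and no verdict was returned.

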